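# Strip an unbolted test cell into its rests

### The job

The test cell has been unbolted and its four parts stand in a stack on the small pedestal. Take the stack apart and set each part in its own rest: the black graphite plate, the copper plate and the oblong aluminium block each lying flat and lengthwise, centred on the rest whose end stops fit its length, the copper plate with its lug in the notch; and the round steel cap standing upright in the middle of the round dish. Leave them there, all released and still.

Things in the scene. Friction and masses are not known exactly. Their poses are not given: they have to be found in the camera images.
- graphite_plate: Black graphite flow-field plate, 84 x 66 x 7 mm, lowest in the stack. Origin: centre of its underside; x along the 84 mm, z up.
- collector: Copper collector plate, 66 x 52 x 8 mm, with a lug 16 mm wide and equally thick that sticks out 17 mm from the middle of one short end (-x); lies on the graphite plate. Origin: centre of the underside of the 66 x 52 part (lug not counted); x along the 66 mm, z up.
- spacer: Oblong aluminium block, 50 x 34 x 16 mm, lies on the copper plate. Origin: centre of its underside; x along the 50 mm, z up.
- cap: Round plain steel cap, 32 mm in diameter, 30 mm high, on top of the stack. Origin: centre of its underside; z up.
- pedestal: Fixed pedestal under the stack: foot 100 x 50 x 10 mm, on it a block 60 x 40 mm whose top is 30 mm above the table. The stack stands on it, long sides along x, each part centred to within some 3 mm; the copper plate's lug points to -x. Origin: centre of its underside on the table.
- rest_long: Fixed grey rest for the graphite plate: a bar 48 mm wide whose flat seat is 22 mm above the table, with an end stop at each end that rises 5 mm above the seat; 98 mm between the stops. The plate overhangs the bar on both long sides, which leaves room for fingers. Origin: centre of its underside on the table; x along the bar.
- rest_notched: Fixed grey rest for the copper plate: a bar 36 mm wide, seat 22 mm above the table, end stops 54 mm wide that rise 5 mm above the seat, 80 mm between them; the stop at the -x end has a notch 32 mm wide in its middle, through which the lug passes. Origin: centre of its underside on the table; x along the bar.
- rest_short: Fixed grey rest for the aluminium block: a bar 24 mm wide, seat 22 mm above the table, end stops that rise 5 mm above the seat, 64 mm between them. Origin: centre of its underside on the table; x along the bar.
- dish: Fixed round grey dish for the steel cap: 54 mm outer and 48 mm inner diameter, flat floor 8 mm and rim 12 mm above the table. Origin: centre of its underside on the table.
- cell_stack: Another, assembled test cell, not part of the job: fixed upright in mid-table, 88 x 77 mm, 181 mm tall, always in the same place. A stiff red hose, also fixed, rises between it and the robot: 0.26 m above the table some 0.2 m nearer the robot than the cell, falling to 0.16 m at the cell. Cross over the cell with the fingertips and load 0.25 m up or more. Other things lying between the rests are under 20 mm high. Origin: at its underside.

How it is judged:
At the end, for the whole second after the job is handed in: Both plates and the block lie flat (0.05 rad) on the seats of their own rests, centres within 12 mm, lengthwise within 0.25 rad, the lug in the notch; the cap stands upright (0.05 rad) on the dish's floor within 12 mm of its centre; all at rest (horizontal distance between graphite_plate and rest_long below 0.012 m and z of graphite_plate in the frame of rest_long below 0.025 m and angle between each of graphite_plate, collector, spacer, cap's own z axis and vertical below 0.05 rad and angle between the x axis of graphite_plate and the x axis of rest_long, either way round below 0.25 rad and horizontal distance between collector and rest_notched below 0.012 m and z of collector in the frame of rest_notched below 0.025 m and angle between the x axis of collector and the x axis of rest_notched, either way round below 0.25 rad and horizontal distance between spacer and rest_short below 0.012 m and z of spacer in the frame of rest_short below 0.025 m and angle between the x axis of spacer and the x axis of rest_short, either way round below 0.25 rad and horizontal distance between cap and dish below 0.012 m and z of cap in the frame of dish below 0.011 m and linear speed of each of graphite_plate, collector, spacer, cap below 0.01 m/s); the robot touches nothing.
It also fails if it takes over 122 s, if anything falls off the work surface, if the arm or the gripper's body presses on something with over 40 N, if the wrist force passes 120 N, or if a joint passes its speed limit or range.

### The arm

A 6-joint arm with a two-finger parallel gripper is mounted at the origin on a cart in front of the work surface, level with it; the furniture and walls round the work are solid. World frame = base frame: x ahead of the robot, y to its left, z up, the work surface at z = 0. Lengths are in m, angles in rad, forces in N, time in s.
With the tool pointing down it reaches from about 0.3 to 0.875 m from the base axis. Payload 6.4 kg.
Tool frame: the origin (TCP) lies between the finger pads; the fingertips stand 19 mm ahead of it and the grasp point (between the pads) is the TCP (ctrl.tips_ahead is the z of the fingertips in the tool frame, in m); z points along the fingers, y is the line along which they close (so a half turn about z gives the same grasp; the last joint's range is limited). The gripper opens to 85 mm and grips with 20 to 120 N. Pads are 22 mm wide; open, the fingers measure 114 mm over their backs; the gripper's body (76 mm by 85 mm) begins 54 mm behind the grasp point. The pads swing forward as they close: fully open they stand 13 mm farther back than shut.
Start: joints at [-1.306, 0.181, 1.607, -0, 1.354, -0.206], TCP at [0.261, -0.512, 0.25] pointing down, gripper open.
Joint ranges: [-2.99, 2.99], [-0.89, 2.07], [0.3, 2.58], [-1.14, 4.28], [0, 2.63], [-3.12, 3.12]. Speed limits (rad/s): [2.57, 2.57, 3.01, 3.14, 3.14, 3.14].

### API

Orientations are given as a unit quaternion [w, x, y, z].
In Python, from bench import readout, vision, ctrl gives the robot as it stands.
- The arm moves only by the tool play_rows, never from a script. Its arguments are lists of equal length, an entry for each row: "xyz": the shift along the tool's x, y, z in mm, a list of three; "rot": the turn, a rotation vector about the tool's x, y, z in rad, a list of three; "grip": the opening, from 0 (shut) to 1 (fully open). In form: {"xyz": [[x, y, z], ...], "rot": [[rx, ry, rz], ...], "grip": [grip, ...]}. A call has exactly 10 rows; each row is the pose to reach, as a shift and turn from the pose commanded when the call began, along the tool's axes at that moment; what a row does not reach only later rows make up. A row lasts 1/8 s, in which the tool goes at most 62.5 mm and 10.7 degrees, less where a joint would pass 70% of its speed; a pose out of reach is approached as far as the arm can. A call with a gripper value outside its range is refused whole. The fingers move at their own pace and stop on an object; the grip force is fixed at half the most. Time passes only in rows, so rows that repeat a pose let the fingers close, or fill a call up. It gives the time, the measured TCP pose, the force, the opening and the grip force at its end, in the units of the state.
- readout.get_obs(): the state, without advancing time (a new reading comes with each control period).
- vision.camera(name): name is "side" or "top"; returns a dict with "color" (480x640x3 uint8, red, green, blue), "depth" (480x640 float32, m along the optical axis (not along the pixel's ray), 0 where there is no reading), "camera_matrix" (3x3 intrinsics, pixels), "k1" (the pictures are not rectified: a ray, as slopes to the right and down, at radius r is drawn at 1 + k1 r^2 times it, then the intrinsics apply), "extrinsics" (4x4, takes a point from camera to world coordinates). Camera axes: x right, y down, z forward; pixel columns grow to the right and rows downward; lengths in m; the calibration is good to about 2 mm. A picture is of the moment at which its call begins.
- ctrl.hand_in(): hands the job in; it is judged then, once.
The state is a dict: "time_s": time; "q": joint angles; "dq": joint speeds; "joint_efforts": joint torques, N m; "eef_pos": TCP position; "eef_rot": TCP orientation; "wrist_force": force on the tool from outside, world axes, zero at the start; "torque": the same for the moment, N m; "opening": opening from 0.0 (shut) to 1.0 (fully open); "grasp_force": force on a finger pad.
Only numpy, scipy, OpenCV 4.12 (cv2) and the standard library are available. Lean on these libraries where they do the work, as an engineer would, in place of code of your own. Each camera call takes 0.05 s, during which the arm holds its last target. There are 200 camera calls.

## Working session

There is one attempt and no reset: what is moved stays moved. The work goes in short steps, Python scripts to look and compute and a tool call to move; the robot and the scene stay as the last step left them, time stands still between calls to the robot, and variables do not carry over. Pictures are saved under pics/ and viewed, at most 17 in all, crops included, and the job is handed in when it is done.

Besides the shell and the picture viewer there is one more tool, called after "Call:" as a command line: name --argument value ..., lists and objects as JSON in quotes. play_rows: Moves the arm, as the interface text tells. Its arguments: {"type":"object","properties":{"xyz":{"type":"array","items":{"type":"array","items":{"type":"number"}}},"rot":{"type":"array","items":{"type":"array","items":{"type":"number"}}},"grip":{"type":"array","items":{"type":"number"}}},"required":["xyz","rot","grip"]}

```bash
ls; mkdir -p pics; python3 - <<'E'
from bench import readout, vision, ctrl
import cv2,numpy as np
o=readout.get_obs();print(o)
for n in("top","side"):
    c=vision.camera(n);np.savez(f"pics/{n}0.npz",**c)
    cv2.imwrite(f"pics/{n}0.png",c["color"][:,:,::-1]);print(n,c["camera_matrix"],c["k1"],c["extrinsics"])
E
```

```text
pics
{'time_s': 0.0, 'q': array([-1.30628636e+00,  1.81542781e-01,  1.60800749e+00,  9.70126614e-06,
        1.35380470e+00, -2.06308222e-01]), 'dq': array([-0.00067375, -0.00053194,  0.00118394,  0.00097851,  0.00042459,
       -0.00126586]), 'joint_efforts': array([ 6.79294044e-04, -4.44866788e+01, -3.51336086e+01, -2.73715905e-04,
        8.90752883e-03,  9.72942260e-07]), 'eef_pos': array([ 0.2607039 , -0.51191805,  0.2493834 ]), 'eef_rot': array([-8.80923613e-04,  9.72418872e-01,  2.33239707e-01, -2.09049179e-05]), 'wrist_force': array([ 0.1986997 , -0.46195581,  0.6315279 ]), 'torque': array([ 0.02633843, -0.06636161, -0.0034638 ]), 'grasp_force': 0.0, 'opening': 0.9963174845211497}
top [[551.3699421    0.         310.61101892]
 [  0.         551.3699421  240.99530314]
 [  0.           0.           1.        ]] -0.07207475642238995 [[-0.01316614 -0.98134774  0.19178962  0.32405482]
 [-0.99974114  0.01647885  0.01568774 -0.03299397]
 [-0.0185556  -0.19153343 -0.98131067  1.13360673]
 [ 0.          0.          0.          1.        ]]
side [[530.62559619   0.         319.59314973]
 [  0.         530.62559619 241.71635111]
 [  0.           0.           1.        ]] -0.09851608920864817 [[-0.92412498 -0.21067593  0.31876115  0.16799454]
 [-0.38121901  0.45207113 -0.80641414  0.8519944 ]
 [ 0.02578934 -0.86674526 -0.4980839   0.6229266 ]
 [ 0.          0.          0.          1.        ]]
```

View pics/top0.png

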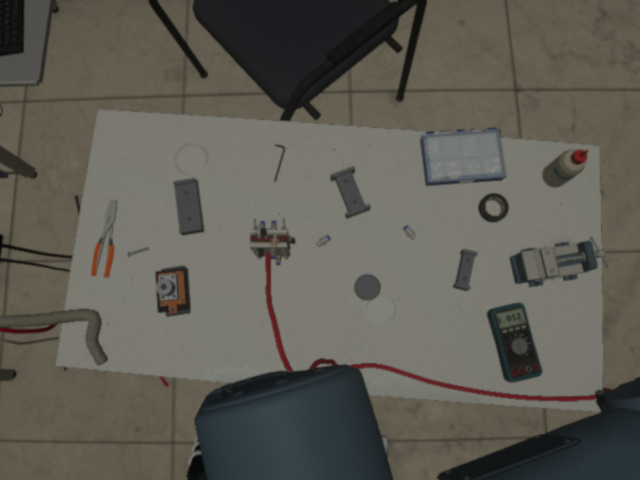

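View pics/side0.png

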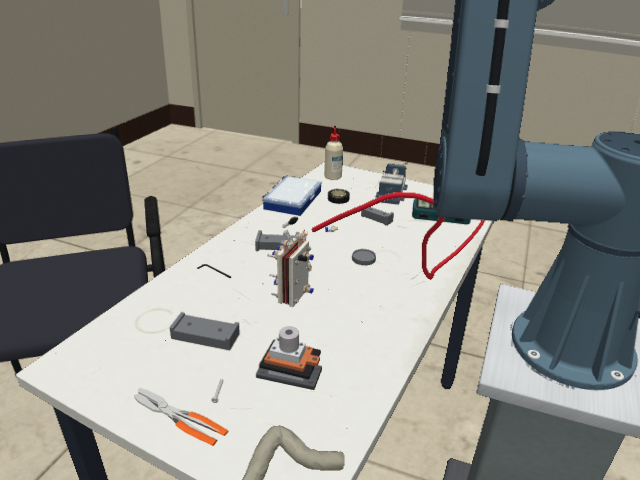

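The top view shows the stack at about (171,290), the long rest at (188,206), the notched rest at (350,192), the short rest at (465,270) and the dish at (367,287). I'll enlarge these next.

```bash
cat > h.py <<'E'
import numpy as np,cv2
from scipy.spatial.transform import Rotation as R
def cam(c):
    d=np.array([c["k1"],0,0,0,0.]) ; return c["camera_matrix"],d,c["extrinsics"]
def px2w(c,uv,z):
    K,d,E=cam(c)
    p=cv2.undistortPoints(np.array(uv,float).reshape(-1,1,2),K,d).reshape(-1,2)
    r=np.c_[p,np.ones(len(p))]@E[:3,:3].T; t=(z-E[2,3])/r[:,2]
    return E[:3,3]+r*t[:,None]
def w2px(c,P):
    K,d,E=cam(c);W=np.linalg.inv(E)
    return cv2.projectPoints(np.array(P,float).reshape(-1,1,3),cv2.Rodrigues(W[:3,:3])[0],W[:3,3],K,d)[0].reshape(-1,2)
def crop(c,u,v,w,h,s):
    M=np.array([[s,0,-(u-w/2)*s+(s-1)/2],[0,s,-(v-h/2)*s+(s-1)/2]])
    im=cv2.warpAffine(c["color"][:,:,::-1].copy(),M,(int(w*s),int(h*s)),flags=cv2.INTER_CUBIC)
    return cv2.convertScaleAbs(im,alpha=1.4)
E
python3 - <<'E'
from h import *
c=np.load("pics/top0.npz")
cs=[(172,290),(188,206),(350,192),(465,270),(367,287)]
ims=[]
for u,v in cs:
    im=crop(c,u,v,66,72,4)
    for k in range(0,66,10):
        cv2.line(im,(int((k)*4+2),0),(int(k*4+2),4),(0,0,255),1); cv2.putText(im,str(int(u-33+k)),(k*4,14),0,.33,(0,0,255))
    for k in range(0,72,10):
        cv2.putText(im,str(int(v-36+k)),(0,k*4+4),0,.33,(0,0,255))
    ims.append(im)
ims.append(np.zeros_like(ims[0]))
cv2.imwrite("pics/crops.png",np.vstack([np.hstack(ims[:3]),np.hstack(ims[3:])]))
s=np.load("pics/side0.npz")
cv2.imwrite("pics/sstack.png",crop(s,290,355,80,80,7))
E
```

```text
(no output)
```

View pics/crops.png

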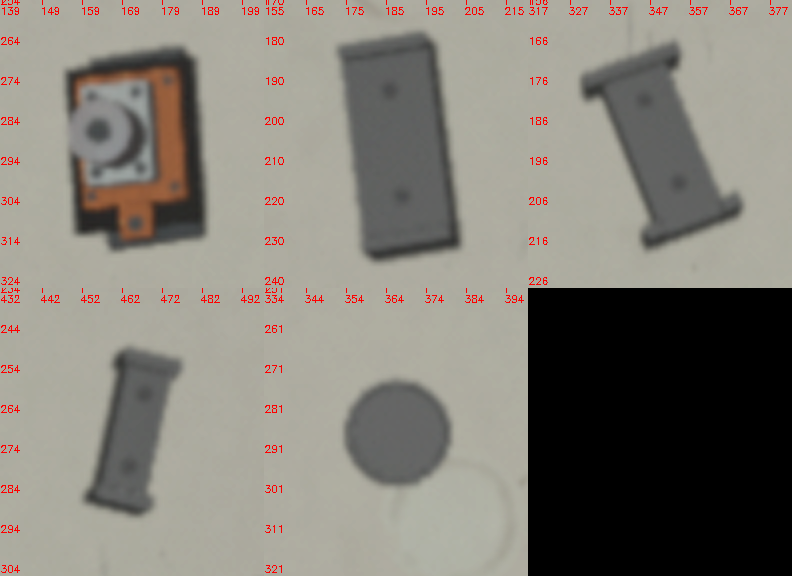

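View pics/sstack.png

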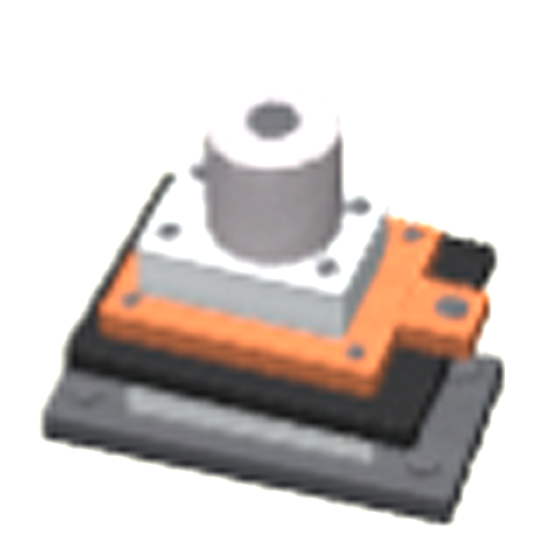

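```bash
cat > m.py <<'E'
from h import *
c=np.load("pics/top0.npz");s=np.load("pics/side0.npz")
def L(i,pts):
    u,v=[(172,290),(188,206),(350,192),(465,270),(367,287)][i]
    return np.array(pts,float)/4-3/8+[u-33,v-36]
def show(n,P,ax):
    a=P[ax[0]]-P[ax[1]];print(n,"mean",P.mean(0).round(4),"yaw",np.degrees(np.arctan2(a[1],a[0])).round(1),"sides",[round(1e3*np.linalg.norm(P[k]-P[k-1]),1) for k in range(len(P))])
    return P.mean(0),np.arctan2(a[1],a[0])
show("cap",px2w(c,L(0,[[98,131],[98,130]]),.091),(0,1))
show("spacer",px2w(c,L(0,[[83,86],[155,81],[157,186],[82,190]]),.061),(0,3))
show("spholes",px2w(c,L(0,[[92,97],[136,92],[141,168],[97,173]]),.061),(0,3))
show("coll",px2w(c,L(0,[[75,80],[182,66],[189,197],[83,211]]),.045),(0,3))
show("collholes",px2w(c,L(0,[[168,80],[91,195]]),.045),(0,1))
show("graph",px2w(c,L(0,[[66,72],[193,56],[205,222],[76,235]]),.037),(0,3))
show("long",px2w(c,L(1,[[126,90],[138,195]]),.022),(0,1))
show("longc",px2w(c,L(1,[[74,47],[163,33],[194,242],[107,258]]),[.027]),(0,3))
show("notch",px2w(c,L(2,[[116,100],[151,182]]),.022),(0,1))
show("notchc",px2w(c,L(2,[[54,82],[150,43],[212,200],[116,243]]),.027),(0,3))
show("short",px2w(c,L(3,[[144,106],[129,179]]),.022),(0,1))
show("dish",px2w(c,L(4,[[133,145],[133,144]]),.012),(0,1))
E
python3 m.py
python3 - <<'E'
from h import *
s=np.load("pics/side0.npz")
a=crop(s,205,330,100,75,4);b=crop(s,280,242,100,75,4);d=crop(s,380,213,100,75,4);e=crop(s,363,257,100,75,4)
cv2.imwrite("pics/srests.png",np.vstack([np.hstack([a,b]),np.hstack([d,e])]))
E
```

```text
cap mean [0.4442 0.2676 0.091 ] yaw -178.0 sides [np.float64(0.5), np.float64(0.5)]
spacer mean [0.445  0.2655 0.061 ] yaw 1.5 sides [np.float64(51.5), np.float64(36.1), np.float64(52.0), np.float64(37.3)]
spholes mean [0.4466 0.2669 0.061 ] yaw 5.8 sides [np.float64(37.8), np.float64(22.1), np.float64(37.8), np.float64(22.0)]
coll mean [0.4454 0.2634 0.045 ] yaw 5.6 sides [np.float64(66.1), np.float64(54.7), np.float64(65.9), np.float64(53.6)]
collholes mean [0.4459 0.2647 0.045 ] yaw -33.0 sides [np.float64(68.2), np.float64(68.2)]
graph mean [0.4425 0.2641 0.037 ] yaw 5.7 sides [np.float64(82.8), np.float64(65.4), np.float64(84.2), np.float64(65.4)]
long mean [0.6222 0.2418 0.022 ] yaw 8.2 sides [np.float64(57.6), np.float64(57.6)]
longc mean [0.6199 0.2394 0.027 ] yaw 10.7 sides [np.float64(116.2), np.float64(47.7), np.float64(114.8), np.float64(45.9)]
notch mean [ 0.6468 -0.099   0.022 ] yaw 20.8 sides [np.float64(48.0), np.float64(48.0)]
notchc mean [ 0.6451 -0.0984  0.027 ] yaw 19.1 sides [np.float64(92.3), np.float64(54.8), np.float64(90.7), np.float64(54.8)]
short mean [ 0.4775 -0.3303  0.022 ] yaw -15.2 sides [np.float64(38.7), np.float64(38.7)]
dish mean [ 0.4463 -0.1285  0.012 ] yaw 178.2 sides [np.float64(0.5), np.float64(0.5)]
```

View pics/srests.png

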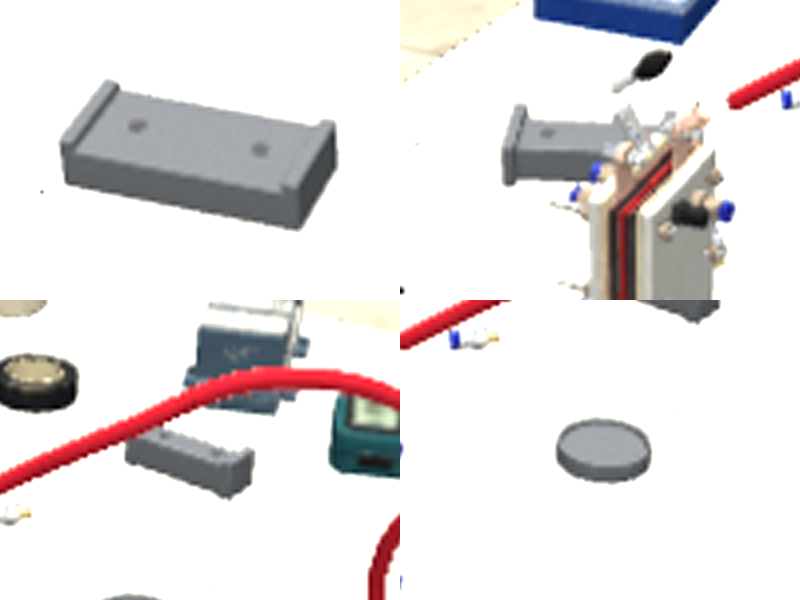

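```bash
cat > m2.py <<'E'
from h import *
s=np.load("pics/side0.npz")
def S(pts,u,v,w,h,k): return (np.array(pts,float)+.5)/k-.5+[u-w/2,v-h/2]
st=(290,355,80,80,7)
f=lambda n,p,z:print(n,p.round(4).tolist(),p.mean(0).round(4))
f("cap",px2w(s,S([[273,120]],*st),.091),0)
f("sph",px2w(s,S([[168,231],[327,268],[358,205],[200,172]],*st),.061),0)
f("coll",px2w(s,S([[133,299],[412,234]],*st),.045),0)
f("long",px2w(s,S([[138,126],[260,149]],205,330,100,75,4),.022),0)
f("dish rim",px2w(s,S([[604,443]],363+100,257+75,100,75,4)-[50-50,0]*1,.012),0)
f("dish",px2w(s,S([[604-400,443-300]],363,257,100,75,4),.012),0)
E
python3 m2.py; python3 -c "
from bench import ctrl;print(ctrl.tips_ahead,[x for x in dir(ctrl) if x[0]!='_'])"
```

```text
cap [[0.4451, 0.2707, 0.091]] [0.4451 0.2707 0.091 ]
sph [[0.4657, 0.283, 0.061], [0.4279, 0.2795, 0.061], [0.4303, 0.2572, 0.061], [0.4681, 0.2617, 0.061]] [0.448  0.2703 0.061 ]
coll [[0.471, 0.2907, 0.045], [0.4221, 0.2444, 0.045]] [0.4466 0.2676 0.045 ]
long [[0.6521, 0.2491, 0.022], [0.5942, 0.24, 0.022]] [0.6232 0.2445 0.022 ]
dish rim [[0.0177, 0.1747, 0.012]] [0.0177 0.1747 0.012 ]
dish [[0.4476, -0.1242, 0.012]] [ 0.4476 -0.1242  0.012 ]
0.019 ['MotionError', 'hand_in', 'tips_ahead']
```

```bash
cat > p.py <<'E'
import sys,json
from h import *
from bench import readout
# args: x,y,z,thetadeg waypoints (mm,deg) each printed as tool shift & rot from measured pose
o=readout.get_obs();q=o["eef_rot"];T=R.from_quat([q[1],q[2],q[3],q[0]]);p=o["eef_pos"]
m=T.as_matrix();print("now",(p*1e3).round(1),"theta",np.degrees(np.arctan2(m[1,0],m[0,0])).round(2),"open",round(o["opening"],3),"gf",o["grasp_force"],"t",o["time_s"],"F",o["wrist_force"].round(1))
for a in sys.argv[1:]:
    x,y,z,th=map(float,a.split(","));t=np.radians(th)
    W=np.array([[np.cos(t),np.sin(t),0],[np.sin(t),-np.cos(t),0],[0,0,-1]])
    print(a,"->",(T.inv().apply(np.array([x,y,z])-p*1e3)).round(1),(T.inv()*R.from_matrix(W)).as_rotvec().round(3))
E
python3 p.py 440,-100,330,10 450,200,330,5.7 444.5,269,150,5.7 444.5,269,88,5.7
```

```text
now [ 260.7 -512.   249.5] theta 26.97 open 0.997 gf 0.0 t 0.1 F [0.1 0.1 0.3]
440,-100,330,10 -> [ 346.7 -286.   -80. ] [-0.002 -0.     0.296]
450,200,330,5.7 -> [ 491.7 -548.8  -79.5] [-0.002 -0.     0.371]
444.5,269,150,5.7 -> [ 518.  -612.5  100.6] [-0.002 -0.     0.371]
444.5,269,88,5.7 -> [ 518.  -612.4  162.6] [-0.002 -0.     0.371]
```

Call:
play_rows --xyz '[[25,-20,-50],[62,-50,-80],[105,-86,-80],[150,-123,-80],[195,-160,-80],[240,-198,-80],[285,-235,-80],[325,-268,-80],[347,-286,-80],[347,-286,-80]]' --rot '[[0,0,0.03],[0,0,0.06],[0,0,0.1],[0,0,0.14],[0,0,0.18],[0,0,0.22],[0,0,0.26],[0,0,0.296],[0,0,0.296],[0,0,0.296]]' --grip '[1,1,1,1,1,1,1,1,1,1]'

```text
time_s: 1.35
eef_pos: [0.4406, -0.0984, 0.33]
eef_rot: [-0.0, 0.996, 0.089, -0.0]
wrist_force: [-1.0, -1.2, -0.1]
opening: 0.999
grasp_force: 0.0
```

```bash
python3 p.py 450,200,330,5.7 444.5,269,330,5.7 444.5,269,120,5.7
```

```text
now [440.6 -98.4 330. ] theta 10.23 open 0.999 gf 0.0 t 1.35 F [-1.  -1.2 -0.1]
450,200,330,5.7 -> [ 6.23e+01 -2.92e+02  1.00e-01] [-0.001  0.     0.079]
444.5,269,330,5.7 -> [ 6.910e+01 -3.609e+02  1.000e-01] [-0.001  0.     0.079]
444.5,269,120,5.7 -> [  69.2 -360.8  210.1] [-0.001  0.     0.079]
```

Call:
play_rows --xyz '[[9,-45,0],[18,-95,0],[28,-145,0],[38,-195,0],[47,-245,0],[57,-300,0],[69,-350,0],[69,-361,40],[69,-361,100],[69,-361,160]]' --rot '[[0,0,0.01],[0,0,0.02],[0,0,0.03],[0,0,0.04],[0,0,0.05],[0,0,0.06],[0,0,0.079],[0,0,0.079],[0,0,0.079],[0,0,0.079]]' --grip '[1,1,1,1,1,1,1,1,1,1]'

```text
time_s: 2.6
eef_pos: [0.446, 0.2665, 0.1687]
eef_rot: [0.0, 0.999, 0.048, 0.001]
wrist_force: [0.8, 0.5, -0.1]
opening: 0.999
grasp_force: 0.0
```

```bash
python3 p.py 444.5,269,120,5.7 444.5,269,88,5.7
```

```text
now [446.  266.5 168.7] theta 5.47 open 0.999 gf 0.0 t 2.6 F [ 0.8  0.5 -0.1]
444.5,269,120,5.7 -> [-1.3 -2.7 48.7] [ 0.    -0.001 -0.004]
444.5,269,88,5.7 -> [-1.3 -2.7 80.7] [ 0.    -0.001 -0.004]
```

Call:
play_rows --xyz '[[0,0,40],[0,0,70],[0,0,82],[0,0,82],[0,0,82],[0,0,82],[0,0,82],[0,0,82],[0,0,82],[0,0,82]]' --rot '[[0,0,0],[0,0,0],[0,0,0],[0,0,0],[0,0,0],[0,0,0],[0,0,0],[0,0,0],[0,0,0],[0,0,0]]' --grip '[0.8,0.6,0.6,0.6,0.6,0.5,0.3,0.2,0.2,0.2]'

```text
time_s: 3.85
eef_pos: [0.4464, 0.2677, 0.0897]
eef_rot: [-0.0, 0.999, 0.048, 0.001]
wrist_force: [-1.2, 0.0, 5.1]
opening: 0.35
grasp_force: 58.9
```

```bash
python3 p.py 444.5,269,330,5.7 447,-126.5,330,5.7; python3 - <<'E'
from h import *
from bench import vision
a=vision.camera("side");t=vision.camera("top")
cv2.imwrite("pics/g1.png",np.hstack([crop(a,290,345,100,100,4),crop(t,172,285,100,100,4)]))
E
```

```text
now [446.4 267.7  89.7] theta 5.51 open 0.35 gf 58.89850974082947 t 3.85 F [-1.2  0.   5.1]
444.5,269,330,5.7 -> [  -1.2   -1.6 -240.3] [-0.    -0.002 -0.003]
447,-126.5,330,5.7 -> [ -36.7  392.3 -240.5] [-0.    -0.002 -0.003]
```

View pics/g1.png

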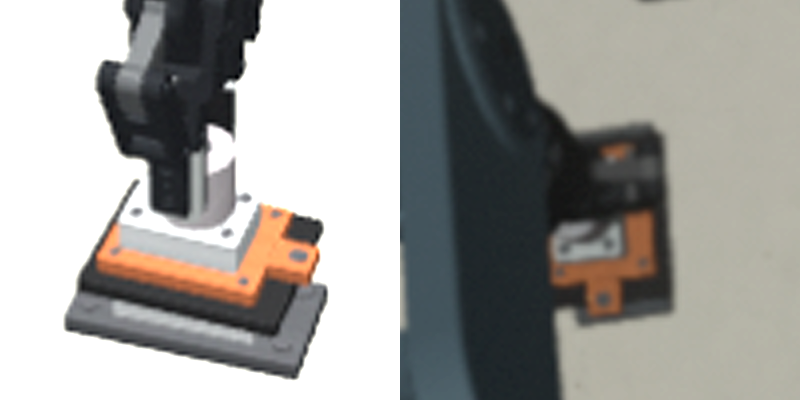

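Call:
play_rows --xyz '[[0,0,-30],[0,0,-90],[0,0,-150],[0,0,-210],[0,20,-240],[-4,70,-240],[-10,125,-240],[-16,180,-240],[-22,235,-240],[-28,290,-240]]' --rot '[[0,0,0],[0,0,0],[0,0,0],[0,0,0],[0,0,0],[0,0,0],[0,0,0],[0,0,0],[0,0,0],[0,0,0]]' --grip '[0.2,0.2,0.2,0.2,0.2,0.2,0.2,0.2,0.2,0.2]'

```text
time_s: 5.2
eef_pos: [0.4449, -0.0255, 0.3286]
eef_rot: [0.0, 0.999, 0.048, 0.0]
wrist_force: [0.2, -0.7, -2.0]
opening: 0.35
grasp_force: 59.7
```

```bash
python3 p.py 448.5,-126.5,330,5.7 448.5,-126.5,60,5.7
```

```text
now [444.9 -25.5 328.6] theta 5.51 open 0.35 gf 59.71318244934082 t 5.2 F [ 0.2 -0.7 -2. ]
448.5,-126.5,330,5.7 -> [ -6.1 100.9  -1.4] [ 0.    -0.001 -0.003]
448.5,-126.5,60,5.7 -> [ -6.4 100.8 268.6] [ 0.    -0.001 -0.003]
```

Call:
play_rows --xyz '[[-3,50,0],[-6,98,0],[-6,98,60],[-6,98,120],[-6,98,180],[-6,98,230],[-6,98,250],[-6,98,250],[-6,98,250],[-6,98,250]]' --rot '[[0,0,0],[0,0,0],[0,0,0],[0,0,0],[0,0,0],[0,0,0],[0,0,0],[0,0,0],[0,0,0],[0,0,0]]' --grip '[0.2,0.2,0.2,0.2,0.2,0.2,0.2,0.2,0.2,0.2]'

```text
time_s: 6.45
eef_pos: [0.4499, -0.1227, 0.0798]
eef_rot: [0.001, 0.999, 0.048, 0.001]
wrist_force: [-0.4, 0.1, -0.9]
opening: 0.348
grasp_force: 59.9
```

```bash
python3 p.py 448.5,-126.5,37,5.7; python3 - <<'E'
from h import *
from bench import vision
a=vision.camera("side")
cv2.imwrite("pics/g2.png",crop(a,363,245,100,80,5))
E
```

```text
now [ 449.9 -122.7   79.8] theta 5.5 open 0.348 gf 59.889729022979736 t 6.45 F [-0.4  0.1 -0.9]
448.5,-126.5,37,5.7 -> [-1.9  3.5 42.8] [ 0.002 -0.003 -0.004]
```

View pics/g2.png

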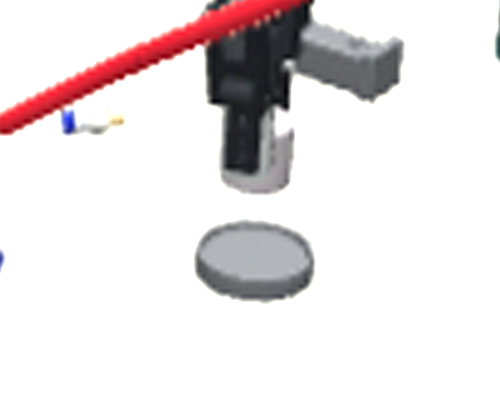

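The cap is held upright at about (258,150) in the crop, right above the dish at (255,258). I'll set it down.

Call:
play_rows --xyz '[[-2,3.5,20],[-2,3.5,36],[-2,3.5,42],[-2,3.5,42],[-2,3.5,42],[-2,3.5,42],[-2,3.5,42],[-2,3.5,42],[-2,3.5,42],[-2,3.5,0]]' --rot '[[0,0,0],[0,0,0],[0,0,0],[0,0,0],[0,0,0],[0,0,0],[0,0,0],[0,0,0],[0,0,0],[0,0,0]]' --grip '[0.2,0.2,0.2,0.2,0.2,0.5,0.7,0.7,0.7,0.7]'

```text
time_s: 7.75
eef_pos: [0.4446, -0.1244, 0.076]
eef_rot: [-0.002, 0.999, 0.048, -0.003]
wrist_force: [1.1, 0.2, 0.3]
opening: 0.699
grasp_force: 0.0
```

```bash
python3 p.py 448.5,-126.5,330,5.7 450,200,330,5.7 447,268.5,330,5.7
```

```text
now [ 444.6 -124.4   76. ] theta 5.47 open 0.699 gf 0.0 t 7.75 F [1.1 0.2 0.3]
448.5,-126.5,330,5.7 -> [   2.1    1.3 -254.1] [-0.005  0.006 -0.004]
450,200,330,5.7 -> [  34.8 -323.6 -252.8] [-0.005  0.006 -0.004]
447,268.5,330,5.7 -> [  38.3 -392.1 -252.5] [-0.005  0.006 -0.004]
```

Call:
play_rows --xyz '[[0,0,-60],[0,0,-120],[0,0,-180],[0,0,-235],[4,-40,-250],[8,-90,-250],[13,-145,-250],[18,-200,-250],[23,-255,-250],[28,-310,-250]]' --rot '[[0,0,0],[0,0,0],[0,0,0],[0,0,0],[0,0,0],[0,0,0],[0,0,0],[0,0,0],[0,0,0],[0,0,0]]' --grip '[0.7,0.7,0.7,0.7,0.7,0.7,0.7,0.7,0.7,0.7]'

```text
time_s: 9.0
eef_pos: [0.445, 0.1872, 0.3284]
eef_rot: [0.0, 0.999, 0.048, 0.0]
wrist_force: [0.7, -0.9, -0.1]
opening: 0.703
grasp_force: 0.0
```

Call:
play_rows --xyz '[[5,-50,0],[9,-83,0],[9,-83,60],[9,-83,120],[9,-83,180],[9,-83,220],[9,-83,220],[9,-83,220],[9,-83,220],[9,-83,220]]' --rot '[[0,0,0],[0,0,0],[0,0,0],[0,0,0],[0,0,0],[0,0,0],[0,0,0],[0,0,0],[0,0,0],[0,0,0]]' --grip '[0.7,0.7,0.7,0.7,0.7,0.7,0.7,0.7,0.7,0.7]'

```text
time_s: 10.25
eef_pos: [0.4475, 0.2693, 0.11]
eef_rot: [-0.0, 0.999, 0.048, 0.002]
wrist_force: [-0.1, 0.2, -0.2]
opening: 0.7
grasp_force: 0.0
```

```bash
python3 p.py 447,268,68,5.7;  python3 - <<'E'
from h import *
from bench import vision
a=vision.camera("side");t=vision.camera("top")
np.savez("pics/side1.npz",**a)
cv2.imwrite("pics/g3.png",np.hstack([crop(a,290,345,100,120,5),crop(a,363,250,60,120,5)]))
E
```

```text
now [447.5 269.3 110. ] theta 5.49 open 0.7 gf 0.0 t 10.25 F [-0.1  0.2 -0.2]
447,268,68,5.7 -> [-0.7  1.3 42. ] [-0.001 -0.003 -0.004]
```

View pics/g3.png

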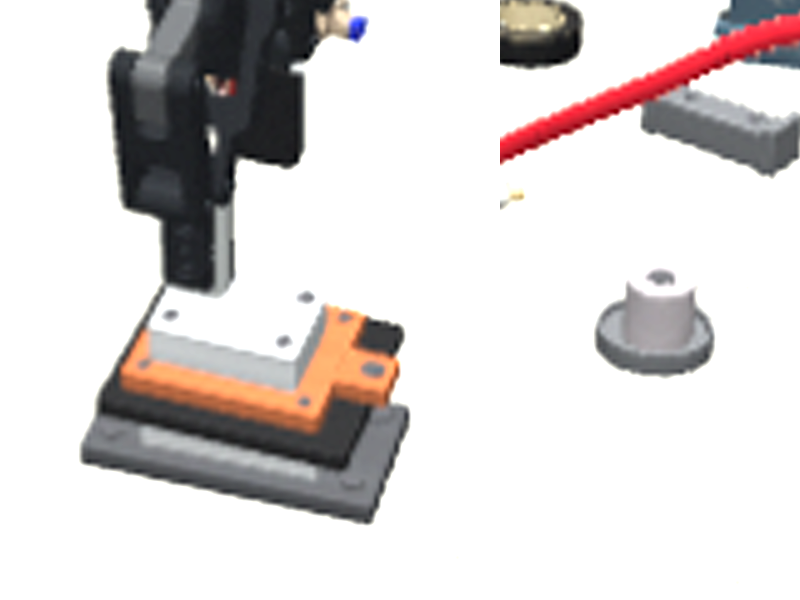

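Call:
play_rows --xyz '[[0,1,25],[0,1,38],[0,1,42],[0,1,42],[0,1,42],[0,1,42],[0,1,42],[0,1,42],[0,1,42],[0,1,42]]' --rot '[[0,0,0],[0,0,0],[0,0,0],[0,0,0],[0,0,0],[0,0,0],[0,0,0],[0,0,0],[0,0,0],[0,0,0]]' --grip '[0.7,0.7,0.7,0.7,0.6,0.5,0.4,0.25,0.25,0.25]'

```text
time_s: 11.6
eef_pos: [0.4468, 0.2681, 0.067]
eef_rot: [-0.0, 0.999, 0.048, 0.0]
wrist_force: [-0.8, -0.1, 6.5]
opening: 0.383
grasp_force: 60.1
```

```bash
python3 p.py 447,268,330,5.7 480,-328.5,330,-15; python3 -c "
from m2 import *
s=np.load('pics/side1.npz')
print(px2w(s,S([[160,278]],363,250,60,120,5),.038))"|tail -1
```

```text
now [446.8 268.1  67. ] theta 5.49 open 0.383 gf 60.126850605010986 t 11.6 F [-0.8 -0.1  6.5]
447,268,330,5.7 -> [ 4.00e-01  1.00e-01 -2.63e+02] [-0.    -0.001 -0.004]
480,-328.5,330,-15 -> [ -23.9  597.  -263.2] [-0.    -0.001  0.358]
[[ 0.44663144 -0.12267267  0.038     ]]
```

Call:
play_rows --xyz '[[0,0,-30],[0,0,-90],[0,0,-150],[0,0,-210],[0,0,-258],[-1,35,-263],[-3,85,-263],[-5,140,-263],[-7,195,-263],[-10,250,-263]]' --rot '[[0,0,0],[0,0,0],[0,0,0],[0,0,0],[0,0,0],[0,0,0],[0,0,0],[0,0,0],[0,0,0],[0,0,0]]' --grip '[0.25,0.25,0.25,0.25,0.25,0.25,0.25,0.25,0.25,0.25]'

```text
time_s: 12.85
eef_pos: [0.4601, 0.0165, 0.3291]
eef_rot: [-0.0, 0.999, 0.048, 0.0]
wrist_force: [0.4, -0.1, -0.4]
opening: 0.375
grasp_force: 59.9
```

Call:
play_rows --xyz '[[-2,50,0],[-4,105,0],[-6,160,0],[-8,215,0],[-10,265,0],[-12,310,0],[-14,347,0],[-14,347,0],[-14,347,0],[-14,347,0]]' --rot '[[0,0,0.05],[0,0,0.1],[0,0,0.15],[0,0,0.2],[0,0,0.25],[0,0,0.3],[0,0,0.358],[0,0,0.358],[0,0,0.358],[0,0,0.358]]' --grip '[0.25,0.25,0.25,0.25,0.25,0.25,0.25,0.25,0.25,0.25]'

```text
time_s: 14.1
eef_pos: [0.4798, -0.3275, 0.3293]
eef_rot: [-0.0, 0.992, -0.13, -0.0]
wrist_force: [-0.9, -0.2, -0.9]
opening: 0.38
grasp_force: 59.9
```

```bash
python3 p.py 478,-328.5,60,-15 478,-328.5,44,-15
```

```text
now [ 479.8 -327.5  329.3] theta -14.94 open 0.38 gf 59.948431849479675 t 14.1 F [-0.9 -0.2 -0.9]
478,-328.5,60,-15 -> [ -1.5   1.5 269.3] [-0.     0.     0.001]
478,-328.5,44,-15 -> [ -1.5   1.5 285.3] [-0.     0.     0.001]
```

Call:
play_rows --xyz '[[-1,1,55],[-1,1,115],[-1,1,175],[-1,1,225],[-1,1,245],[-1,1,255],[-1,1,255],[-1,1,255],[-1,1,255],[-1,1,255]]' --rot '[[0,0,0],[0,0,0],[0,0,0],[0,0,0],[0,0,0],[0,0,0],[0,0,0],[0,0,0],[0,0,0],[0,0,0]]' --grip '[0.25,0.25,0.25,0.25,0.25,0.25,0.25,0.25,0.25,0.25]'

```text
time_s: 15.35
eef_pos: [0.4788, -0.3297, 0.0751]
eef_rot: [0.0, 0.991, -0.131, 0.001]
wrist_force: [-0.0, 0.5, -1.0]
opening: 0.381
grasp_force: 59.9
```

```bash
python3 p.py 478,-328.5,44,-15; python3 - <<'E'
from h import *
from bench import vision
a=vision.camera("side");t=vision.camera("top")
cv2.imwrite("pics/g4.png",np.hstack([crop(a,380,200,80,80,5),crop(t,465,265,80,80,5)]))
E
```

```text
now [ 478.8 -329.7   75.1] theta -15.02 open 0.381 gf 59.94510591030121 t 15.35 F [-0.   0.5 -1. ]
478,-328.5,44,-15 -> [-1.1 -1.  31.1] [ 0.001 -0.001 -0.   ]
```

View pics/g4.png

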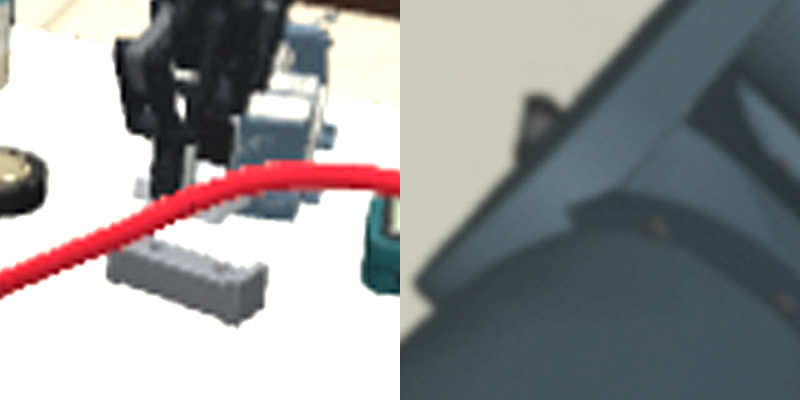

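The block is held above the short rest at about (180,190) in the side crop, and the hose hides part of it. Lowering it and releasing.

Call:
play_rows --xyz '[[-1,-1,18],[-1,-1,27],[-1,-1,30.5],[-1,-1,30.5],[-1,-1,30.5],[-1,-1,30.5],[-1,-1,30.5],[-1,-1,30.5],[-1,-1,30.5],[-1,-1,0]]' --rot '[[0,0,0],[0,0,0],[0,0,0],[0,0,0],[0,0,0],[0,0,0],[0,0,0],[0,0,0],[0,0,0],[0,0,0]]' --grip '[0.25,0.25,0.25,0.25,0.25,0.5,0.7,0.7,0.7,0.7]'

```text
time_s: 16.7
eef_pos: [0.4761, -0.3265, 0.072]
eef_rot: [-0.002, 0.991, -0.131, -0.002]
wrist_force: [0.1, -0.0, 0.1]
opening: 0.701
grasp_force: 0.0
```

Call:
play_rows --xyz '[[0,0,-60],[0,0,-120],[0,0,-180],[0,0,-235],[0,0,-254],[2,-40,-254],[5,-90,-254],[8,-140,-254],[8,-140,-254],[8,-140,-254]]' --rot '[[0,0,0],[0,0,0],[0,0,0],[0,0,0],[0,0,0],[0,0,-0.05],[0,0,-0.1],[0,0,-0.15],[0,0,-0.2],[0,0,-0.2]]' --grip '[0.7,0.7,0.7,0.7,0.7,0.8,0.9,0.9,0.9,0.9]'

```text
time_s: 17.95
eef_pos: [0.5216, -0.1942, 0.3271]
eef_rot: [-0.0, 1.0, -0.031, -0.001]
wrist_force: [0.4, 0.0, 0.6]
opening: 0.897
grasp_force: 0.0
```

```bash
python3 p.py 446,266,330,5.7
```

```text
now [ 521.6 -194.2  327.1] theta -3.52 open 0.897 gf 0.0 t 17.95 F [0.4 0.  0.6]
446,266,330,5.7 -> [-103.7 -454.7   -2.3] [-0.001  0.002 -0.161]
```

Call:
play_rows --xyz '[[-10,-45,-3],[-20,-95,-3],[-32,-148,-3],[-44,-200,-3],[-56,-255,-3],[-69,-308,-3],[-81,-360,-3],[-94,-412,-3],[-104,-450,-3],[-104,-455,-3]]' --rot '[[0,0,-0.02],[0,0,-0.04],[0,0,-0.06],[0,0,-0.08],[0,0,-0.1],[0,0,-0.12],[0,0,-0.14],[0,0,-0.161],[0,0,-0.161],[0,0,-0.161]]' --grip '[0.9,0.9,0.9,0.9,0.9,0.9,0.9,0.9,0.9,0.9]'

```text
time_s: 19.2
eef_pos: [0.4456, 0.267, 0.3305]
eef_rot: [0.0, 0.999, 0.05, -0.001]
wrist_force: [0.6, 0.4, 0.2]
opening: 0.902
grasp_force: 0.0
```

```bash
python3 p.py 446,266,100,5.7 446,266,58,5.7; python3 - <<'E'
from h import *
from bench import vision
a=vision.camera("side");t=vision.camera("top")
np.savez("pics/side2.npz",**a);np.savez("pics/top2.npz",**t)
cv2.imwrite("pics/g5.png",np.hstack([crop(a,290,355,80,80,5),crop(t,465,270,60,80,5)]))
E
```

```text
now [445.6 267.  330.5] theta 5.73 open 0.902 gf 0.0 t 19.2 F [0.6 0.4 0.2]
446,266,100,5.7 -> [  0.6   1.  230.5] [-0.     0.001  0.001]
446,266,58,5.7 -> [  0.7   1.  272.5] [-0.     0.001  0.001]
```

View pics/g5.png

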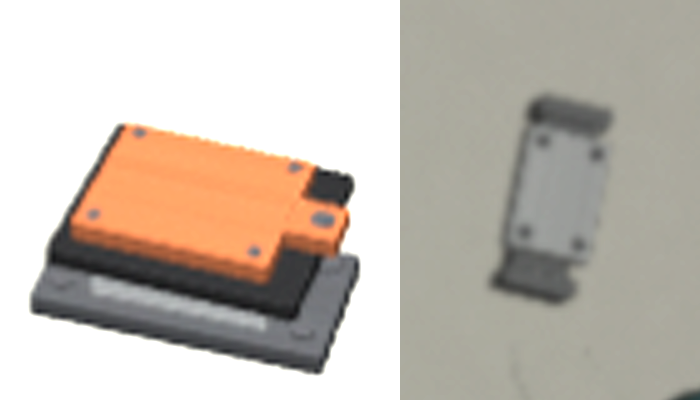

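```bash
python3 - <<'E'
from h import *
t=np.load("pics/top2.npz");s=np.load("pics/side2.npz")
S=lambda pts,u,v,w,h,k:(np.array(pts,float)+.5)/k-.5+[u-w/2,v-h/2]
P=px2w(t,S([[143,141],[197,154],[178,244],[124,232]],465,270,60,80,5),.038);a=P[0]-P[3];print(P.mean(0),np.degrees(np.arctan2(a[1],a[0])))
P=px2w(t,S([[135,105],[208,122],[172,296],[95,281]],465,270,60,80,5),.027);a=P[0]-P[3];print("stops",P.mean(0),P,np.degrees(np.arctan2(a[1],a[0])))
P=px2w(s,S([[139,132],[295,167],[255,252],[93,214]],290,355,80,80,5),.045);a=P[0]-P[1];print(P.mean(0),np.degrees(np.arctan2(a[1],a[0])))
E
```

```text
[ 0.47745626 -0.32804656  0.038     ] -15.263216971789959
stops [ 0.47583716 -0.32758966  0.027     ] [[ 0.5152117  -0.32290869  0.027     ]
 [ 0.50766756 -0.35239614  0.027     ]
 [ 0.43691625 -0.33293484  0.027     ]
 [ 0.44355312 -0.30211898  0.027     ]] -16.17858733954553
[0.44660338 0.26777054 0.045     ] 5.617188533455368
```

Call:
play_rows --xyz '[[0.5,0.5,55],[0.5,0.5,115],[0.5,0.5,175],[0.5,0.5,225],[0.5,0.5,255],[0.5,0.5,266],[0.5,0.5,272],[0.5,0.5,272],[0.5,0.5,272],[0.5,0.5,272]]' --rot '[[0,0,0],[0,0,0],[0,0,0],[0,0,0],[0,0,0],[0,0,0],[0,0,0],[0,0,0],[0,0,0],[0,0,0]]' --grip '[0.9,0.9,0.9,0.9,0.9,0.9,0.9,0.9,0.9,0.9]'

```text
time_s: 20.55
eef_pos: [0.4474, 0.2654, 0.0602]
eef_rot: [-0.0, 0.999, 0.049, 0.001]
wrist_force: [0.4, 0.6, -0.0]
opening: 0.902
grasp_force: 0.0
```

Call:
play_rows --xyz '[[0,0,0],[0,0,0],[0,0,0],[0,0,0],[0,0,0],[0,0,0],[0,0,0],[0,0,0],[0,0,0],[0,0,0]]' --rot '[[0,0,0],[0,0,0],[0,0,0],[0,0,0],[0,0,0],[0,0,0],[0,0,0],[0,0,0],[0,0,0],[0,0,0]]' --grip '[0.8,0.7,0.65,0.6,0.55,0.5,0.45,0.45,0.45,0.45]'

```text
time_s: 21.8
eef_pos: [0.4469, 0.2653, 0.0602]
eef_rot: [-0.0, 0.999, 0.049, 0.0]
wrist_force: [-4.0, -1.2, 10.9]
opening: 0.544
grasp_force: 59.8
```

```bash
python3 p.py 446,266,100,5.7; python3 - <<'E'
from h import *
from bench import vision
a=vision.camera("side")
cv2.imwrite("pics/g6.png",crop(a,290,345,80,80,7))
E
```

```text
now [446.9 265.3  60.2] theta 5.67 open 0.544 gf 59.83219921588898 t 21.8 F [-4.  -1.2 10.9]
446,266,100,5.7 -> [ -0.8  -0.8 -39.8] [ 0. -0. -0.]
```

View pics/g6.png

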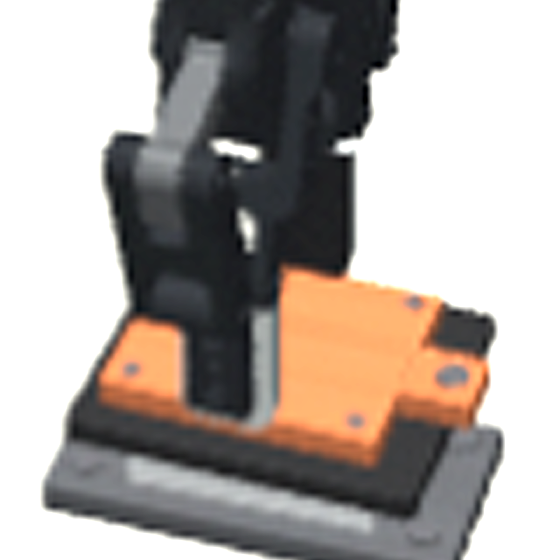

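```bash
python3 - <<'E'
from h import *
s=np.load("pics/side2.npz")
t=np.radians(5.7)
for hw,z in((26,.041),(26,.045),(23,.045),(40,.041),(36,.045),(26,.038)):
    P=[]
    for dx in(-11,11):
        l=np.array([dx,hw])*1e-3
        P.append([.4469+np.cos(t)*l[0]-np.sin(t)*l[1],.2668+np.sin(t)*l[0]+np.cos(t)*l[1],z])
    print(hw,z,((w2px(s,P)-[250,305]+.5)*7-.5).round(0).tolist())
E
```

```text
26 0.041 [[282.0, 432.0], [190.0, 410.0]]
26 0.045 [[282.0, 419.0], [189.0, 397.0]]
23 0.045 [[286.0, 410.0], [194.0, 388.0]]
40 0.041 [[261.0, 474.0], [167.0, 452.0]]
36 0.045 [[267.0, 448.0], [174.0, 426.0]]
26 0.038 [[282.0, 442.0], [190.0, 420.0]]
```

```bash
python3 - <<'E'
from h import *
s=np.load("pics/side2.npz")
t=np.radians(5.5)
for hw in (28,32,42):
  for z in(.088,.091,.094,.098):
    P=[]
    for dx in(-11,11):
        l=np.array([dx,hw])*1e-3
        P.append([.4475+np.cos(t)*l[0]-np.sin(t)*l[1],.2708+np.sin(t)*l[0]+np.cos(t)*l[1],z])
    print(hw,z,((w2px(s,P)-[240,285]+.5)*5-.5).round(0).tolist())
E
```

```text
28 0.088 [[241.0, 305.0], [172.0, 290.0]]
28 0.091 [[241.0, 298.0], [172.0, 282.0]]
28 0.094 [[240.0, 290.0], [172.0, 275.0]]
28 0.098 [[240.0, 280.0], [172.0, 264.0]]
32 0.088 [[236.0, 314.0], [168.0, 298.0]]
32 0.091 [[236.0, 306.0], [168.0, 290.0]]
32 0.094 [[236.0, 298.0], [167.0, 283.0]]
32 0.098 [[236.0, 288.0], [167.0, 273.0]]
42 0.088 [[225.0, 335.0], [156.0, 319.0]]
42 0.091 [[225.0, 327.0], [155.0, 311.0]]
42 0.094 [[224.0, 319.0], [155.0, 304.0]]
42 0.098 [[224.0, 309.0], [155.0, 293.0]]
```

The near fingertip at (230,415) ends at the level of the copper's top edge. The tips swing back as they open, so they are resting on the plate instead of gripping its sides. I'll open, go lower and regrip.

Call:
play_rows --xyz '[[0,0,0],[0,0,0],[0,0,-4],[0,0,-4],[0,0,-4],[0,0,0],[0,0,3],[0,0,6],[0,0,6],[0,0,6]]' --rot '[[0,0,0],[0,0,0],[0,0,0],[0,0,0],[0,0,0],[0,0,0],[0,0,0],[0,0,0],[0,0,0],[0,0,0]]' --grip '[0.6,0.7,0.8,0.8,0.8,0.8,0.8,0.8,0.8,0.8]'

```text
time_s: 23.1
eef_pos: [0.4468, 0.2652, 0.0533]
eef_rot: [-0.0, 0.999, 0.049, -0.0]
wrist_force: [0.7, 0.1, 0.8]
opening: 0.798
grasp_force: 0.0
```

Call:
play_rows --xyz '[[0,0,0],[0,0,0],[0,0,0],[0,0,0],[0,0,0],[0,0,0],[0,0,0],[0,0,0],[0,0,0],[0,0,0]]' --rot '[[0,0,0],[0,0,0],[0,0,0],[0,0,0],[0,0,0],[0,0,0],[0,0,0],[0,0,0],[0,0,0],[0,0,0]]' --grip '[0.75,0.7,0.67,0.64,0.61,0.58,0.5,0.5,0.5,0.5]'

```text
time_s: 24.35
eef_pos: [0.4469, 0.2653, 0.0539]
eef_rot: [-0.0, 0.999, 0.049, 0.0]
wrist_force: [-2.8, -0.1, 6.2]
opening: 0.584
grasp_force: 61.2
```

```bash
python3 p.py 446,266,100,5.7
```

```text
now [446.9 265.3  53.9] theta 5.67 open 0.584 gf 61.24512791633606 t 24.35 F [-2.8 -0.1  6.2]
446,266,100,5.7 -> [ -0.8  -0.8 -46.1] [-0.    -0.    -0.001]
```

Call:
play_rows --xyz '[[0,0,-15],[0,0,-40],[0,0,-70],[0,0,-70],[0,0,-70],[0,0,-70],[0,0,-70],[0,0,-70],[0,0,-70],[0,0,-70]]' --rot '[[0,0,0],[0,0,0],[0,0,0],[0,0,0],[0,0,0],[0,0,0],[0,0,0],[0,0,0],[0,0,0],[0,0,0]]' --grip '[0.5,0.5,0.5,0.5,0.5,0.5,0.5,0.5,0.5,0.5]'

```text
time_s: 25.6
eef_pos: [0.4468, 0.2652, 0.1232]
eef_rot: [0.0, 0.999, 0.049, -0.0]
wrist_force: [0.7, 0.7, -2.1]
opening: 0.584
grasp_force: 63.5
```

```bash
python3 p.py 648,-97,330,20; python3 - <<'E'
from h import *
from bench import vision
a=vision.camera("side");np.savez("pics/side3.npz",**a)
cv2.imwrite("pics/g7.png",crop(a,290,330,90,110,5))
E
```

```text
now [446.8 265.2 123.2] theta 5.66 open 0.584 gf 63.45284700393677 t 25.6 F [ 0.7  0.7 -2.1]
648,-97,330,20 -> [ 164.5  380.2 -206.8] [ 0.    0.   -0.25]
```

View pics/g7.png

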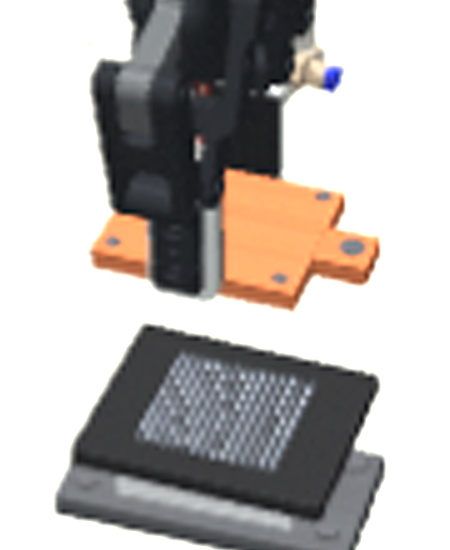

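```bash
python3 - <<'E'
from h import *
s=np.load("pics/side3.npz")
S=lambda pts,u,v,w,h,k:(np.array(pts,float)+.5)/k-.5+[u-w/2,v-h/2]
P=px2w(s,S([[113,242],[322,196],[280,278]],290,330,90,110,5),.1143);a=P[0]-P[2];print(P,P[:2].mean(0),np.degrees(np.arctan2(a[1],a[0])))
P=px2w(s,S([[147,326],[378,378],[322,505],[77,452]],290,330,90,110,5),.037);a=P[0]-P[1];print(P,P.mean(0),np.degrees(np.arctan2(a[1],a[0])))
E
python3 p.py 647.5,-97,330,20 647.5,-97,80,20
```

```text
[[0.47126128 0.29095228 0.1143    ]
 [0.42254654 0.24379911 0.1143    ]
 [0.41813921 0.28557757 0.1143    ]] [0.44690391 0.26737569 0.1143    ] 5.777335402911555
[[0.48647695 0.24087705 0.037     ]
 [0.40587626 0.23308901 0.037     ]
 [0.39938982 0.29439189 0.037     ]
 [0.47936228 0.30448905 0.037     ]] [0.44277633 0.26821175 0.037     ] 5.5190709052595714
now [446.8 265.2 123.3] theta 5.66 open 0.586 gf 63.45271825790405 t 25.65 F [-0.3  0.6 -1.5]
647.5,-97,330,20 -> [ 164.   380.2 -206.7] [-0.   -0.   -0.25]
647.5,-97,80,20 -> [164.  380.2  43.3] [-0.   -0.   -0.25]
```

Call:
play_rows --xyz '[[0,0,-50],[0,0,-110],[0,0,-170],[5,15,-205],[20,50,-207],[40,95,-207],[62,145,-207],[84,195,-207],[105,245,-207],[126,295,-207]]' --rot '[[0,0,0],[0,0,0],[0,0,0],[0,0,0],[0,0,0],[0,0,-0.03],[0,0,-0.06],[0,0,-0.1],[0,0,-0.14],[0,0,-0.18]]' --grip '[0.5,0.5,0.5,0.5,0.5,0.5,0.5,0.5,0.5,0.5]'

```text
time_s: 26.9
eef_pos: [0.6019, -0.0176, 0.3303]
eef_rot: [-0.0, 0.99, 0.14, 0.0]
wrist_force: [0.5, -0.1, -0.6]
opening: 0.58
grasp_force: 63.7
```

```bash
python3 p.py 646.5,-97,330,20
```

```text
now [601.9 -17.6 330.3] theta 16.05 open 0.58 gf 63.715986013412476 t 26.9 F [ 0.5 -0.1 -0.6]
646.5,-97,330,20 -> [20.9 88.6  0.3] [-0.    -0.    -0.069]
```

Call:
play_rows --xyz '[[10,45,0],[19,85,0],[19,85,40],[19,85,95],[19,85,150],[19,85,200],[19,85,230],[19,85,230],[19,85,230],[19,85,230]]' --rot '[[0,0,-0.03],[0,0,-0.069],[0,0,-0.069],[0,0,-0.069],[0,0,-0.069],[0,0,-0.069],[0,0,-0.069],[0,0,-0.069],[0,0,-0.069],[0,0,-0.069]]' --grip '[0.5,0.5,0.5,0.5,0.5,0.5,0.5,0.5,0.5,0.5]'

```text
time_s: 28.15
eef_pos: [0.6445, -0.0929, 0.1028]
eef_rot: [0.001, 0.985, 0.173, 0.002]
wrist_force: [0.3, 0.4, -0.8]
opening: 0.582
grasp_force: 63.7
```

```bash
python3 p.py 646.5,-97,31,20
```

```text
now [644.5 -92.9 102.8] theta 19.93 open 0.582 gf 63.699971437454224 t 28.15 F [ 0.3  0.4 -0.8]
646.5,-97,31,20 -> [ 0.3  4.3 71.8] [ 0.002 -0.003 -0.001]
```

Call:
play_rows --xyz '[[0,4,20],[0,4,40],[0,4,52],[0,4,58],[0,4,58],[0,4,58],[0,4,58],[0,4,58],[0,4,58],[0,4,58]]' --rot '[[0,0,0],[0,0,0],[0,0,0],[0,0,0],[0,0,0],[0,0,0],[0,0,0],[0,0,0],[0,0,0],[0,0,0]]' --grip '[0.5,0.5,0.5,0.5,0.5,0.5,0.5,0.5,0.5,0.5]'

```text
time_s: 29.4
eef_pos: [0.6443, -0.0962, 0.0424]
eef_rot: [0.0, 0.985, 0.173, 0.0]
wrist_force: [-0.1, -0.3, -1.9]
opening: 0.586
grasp_force: 63.7
```

```bash
python3 p.py 646.5,-97,31,20
```

```text
now [644.3 -96.2  42.4] theta 19.93 open 0.586 gf 63.69548678398132 t 29.4 F [-0.1 -0.3 -1.9]
646.5,-97,31,20 -> [ 1.8  1.5 11.4] [ 0.    -0.    -0.001]
```

Call:
play_rows --xyz '[[2,1,4],[2,1,8],[2,1,11],[2,1,11],[2,1,11],[2,1,11],[2,1,11],[2,1,11],[2,1,11],[2,1,0]]' --rot '[[0,0,0],[0,0,0],[0,0,0],[0,0,0],[0,0,0],[0,0,0],[0,0,0],[0,0,0],[0,0,0],[0,0,0]]' --grip '[0.5,0.5,0.5,0.5,0.6,0.7,0.8,0.8,0.8,0.8]'

```text
time_s: 30.65
eef_pos: [0.6455, -0.0962, 0.0412]
eef_rot: [-0.001, 0.985, 0.173, -0.001]
wrist_force: [0.9, 0.6, -0.9]
opening: 0.799
grasp_force: 0.0
```

Call:
play_rows --xyz '[[0,0,-55],[0,0,-115],[0,0,-175],[0,0,-230],[0,0,-285],[-5,-25,-288],[-23,-70,-288],[-45,-120,-288],[-67,-170,-288],[-85,-210,-288]]' --rot '[[0,0,0],[0,0,0],[0,0,0],[0,0,0],[0,0,0],[0,0,0.03],[0,0,0.06],[0,0,0.1],[0,0,0.14],[0,0,0.17]]' --grip '[0.8,0.8,0.8,0.8,1,1,1,1,1,1]'

```text
time_s: 31.9
eef_pos: [0.4935, 0.0733, 0.3312]
eef_rot: [-0.0, 0.996, 0.088, 0.001]
wrist_force: [-0.5, -0.9, 0.9]
opening: 0.998
grasp_force: 0.0
```

```bash
python3 p.py 443,266,330,5.6;  python3 - <<'E'
from h import *
from bench import vision
t=vision.camera("top");np.savez("pics/top4.npz",**t)
cv2.imwrite("pics/g8.png",crop(t,350,192,70,80,6))
E
```

```text
now [493.5  73.3 331.2] theta 10.15 open 0.998 gf 0.0 t 31.9 F [-0.5 -0.9  0.9]
443,266,330,5.6 -> [ -15.8 -198.6    1.1] [ 0.    -0.001  0.079]
```

View pics/g8.png

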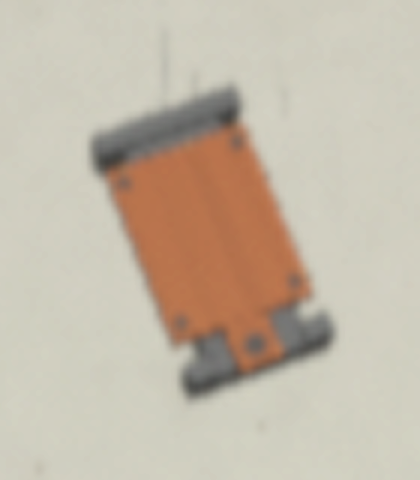

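Call:
play_rows --xyz '[[-4,-40,1],[-8,-90,1],[-12,-140,1],[-15,-180,1],[-15,-195,1],[-15,-195,45],[-15,-195,105],[-15,-195,165],[-15,-195,220],[-15,-195,260]]' --rot '[[0,0,0.02],[0,0,0.04],[0,0,0.06],[0,0,0.079],[0,0,0.079],[0,0,0.079],[0,0,0.079],[0,0,0.079],[0,0,0.079],[0,0,0.079]]' --grip '[1,1,1,1,1,1,1,1,1,1]'

```text
time_s: 33.2
eef_pos: [0.4454, 0.2601, 0.0682]
eef_rot: [0.0, 0.999, 0.049, -0.001]
wrist_force: [0.2, 0.9, -0.1]
opening: 0.999
grasp_force: 0.0
```

Call:
play_rows --xyz '[[0,0,0],[0,0,0],[0,0,0],[0,0,0],[0,0,0],[0,0,0],[0,0,0],[0,0,0],[0,0,0],[0,0,0]]' --rot '[[0,0,0],[0,0,0],[0,0,0],[0,0,0],[0,0,0],[0,0,0],[0,0,0],[0,0,0],[0,0,0],[0,0,0]]' --grip '[1,1,1,1,1,1,1,1,1,1]'

```text
time_s: 34.45
eef_pos: [0.4458, 0.2612, 0.0702]
eef_rot: [0.0, 0.999, 0.049, -0.0]
wrist_force: [-0.5, -0.1, -0.2]
opening: 0.997
grasp_force: 0.0
```

```bash
python3 p.py 443,266,36,5.6;  python3 - <<'E'
from h import *
from bench import vision
t=np.load("pics/top4.npz")
S=lambda pts,u,v,w,h,k:(np.array(pts,float)+.5)/k-.5+[u-w/2,v-h/2]
P=px2w(t,S([[122,183],[237,142],[295,281],[180,322]],350,192,70,80,6),.03);a=P[0]-P[3];print(P.mean(0),np.degrees(np.arctan2(a[1],a[0])))
a=vision.camera("side")
cv2.imwrite("pics/g9.png",crop(a,290,345,90,90,6))
E
```

```text
now [445.8 261.2  70.2] theta 5.66 open 0.997 gf 0.0 t 34.45 F [-0.5 -0.1 -0.2]
443,266,36,5.6 -> [-2.3 -5.  34.2] [0.    0.    0.001]
[ 0.64586349 -0.09715078  0.03      ] 20.581543938812942
```

View pics/g9.png

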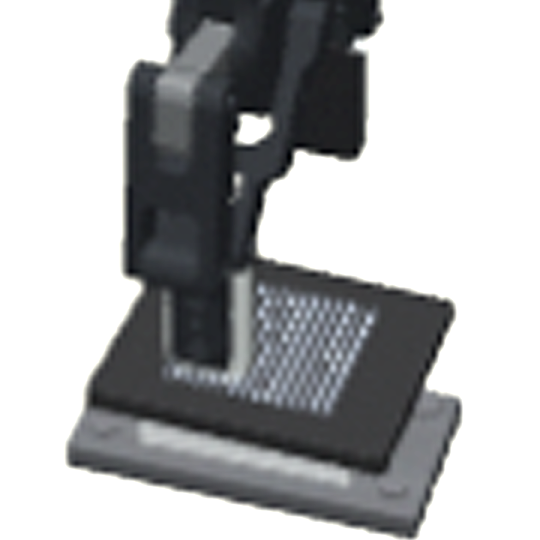

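Call:
play_rows --xyz '[[-2,-5,0],[-2,-5,12],[-2,-5,25],[-2,-5,34],[-2,-5,34],[-2,-5,34],[-2,-5,34],[-2,-5,34],[-2,-5,34],[-2,-5,34]]' --rot '[[0,0,0],[0,0,0],[0,0,0],[0,0,0],[0,0,0],[0,0,0],[0,0,0],[0,0,0],[0,0,0],[0,0,0]]' --grip '[1,1,1,1,1,0.9,0.8,0.75,0.65,0.65]'

```text
time_s: 35.75
eef_pos: [0.4438, 0.2662, 0.0373]
eef_rot: [-0.0, 0.999, 0.049, 0.0]
wrist_force: [-2.1, -0.1, 6.8]
opening: 0.75
grasp_force: 64.2
```

Call:
play_rows --xyz '[[0,0,0],[0,0,0],[0,0,-10],[0,0,-30],[0,0,-60],[0,0,-90],[0,0,-90],[0,0,-90],[0,0,-90],[0,0,-90]]' --rot '[[0,0,0],[0,0,0],[0,0,0],[0,0,0],[0,0,0],[0,0,0],[0,0,0],[0,0,0],[0,0,0],[0,0,0]]' --grip '[0.65,0.65,0.65,0.65,0.65,0.65,0.65,0.65,0.65,0.65]'

```text
time_s: 37.0
eef_pos: [0.4427, 0.2658, 0.1253]
eef_rot: [0.0, 0.999, 0.049, -0.001]
wrist_force: [0.1, -0.7, -0.1]
opening: 0.747
grasp_force: 66.4
```

```bash
python3 p.py 623,242.5,126,9;  python3 - <<'E'
from h import *
from bench import vision
a=vision.camera("side")
np.savez("pics/side5.npz",**a)
cv2.imwrite("pics/g10.png",crop(a,270,330,130,100,6))
E
```

```text
now [442.7 265.8 125.3] theta 5.66 open 0.747 gf 66.36898756027222 t 37.0 F [ 0.1 -0.7 -0.1]
623,242.5,126,9 -> [177.2  41.   -1.1] [ 0.     0.002 -0.058]
```

View pics/g10.png

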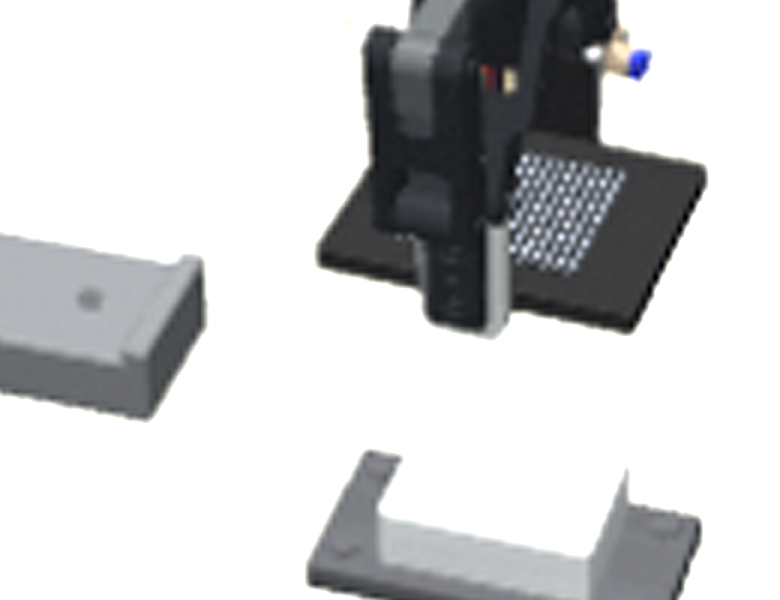

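```bash
python3 - <<'E'
from h import *
s=np.load("pics/side5.npz")
S=lambda pts,u,v,w,h,k:(np.array(pts,float)+.5)/k-.5+[u-w/2,v-h/2]
P=px2w(s,S([[320,245],[703,170],[632,320]],270,330,130,100,6),.125);a=P[0]-P[2];print(P,P[:2].mean(0),np.degrees(np.arctan2(a[1],a[0])),np.linalg.norm(a))
print(px2w(np.load("pics/top0.npz"),[[268,240]],.18))
E
```

```text
[[0.4802942  0.30304878 0.125     ]
 [0.40507786 0.23481833 0.125     ]
 [0.39802523 0.2975536  0.125     ]] [0.44268603 0.26893356 0.125     ] 3.821416015002463 0.08245229608023127
[[0.51348505 0.05749938 0.18      ]]
```

Call:
play_rows --xyz '[[10,2,-20],[40,9,-20],[80,18,-20],[120,28,-20],[155,36,-20],[177,41,-20],[177,41,0],[177,41,30],[177,41,60],[177,41,60]]' --rot '[[0,0,0],[0,0,-0.01],[0,0,-0.02],[0,0,-0.03],[0,0,-0.04],[0,0,-0.058],[0,0,-0.058],[0,0,-0.058],[0,0,-0.058],[0,0,-0.058]]' --grip '[0.65,0.65,0.65,0.65,0.65,0.65,0.65,0.65,0.65,0.65]'

```text
time_s: 38.3
eef_pos: [0.619, 0.2424, 0.0615]
eef_rot: [0.0, 0.997, 0.078, -0.005]
wrist_force: [-0.8, -0.2, 0.0]
opening: 0.751
grasp_force: 66.3
```

Call:
play_rows --xyz '[[0,0,0],[0,0,0],[0,0,0],[0,0,0],[0,0,0],[0,0,0],[0,0,0],[0,0,0],[0,0,0],[0,0,0]]' --rot '[[0,0,0],[0,0,0],[0,0,0],[0,0,0],[0,0,0],[0,0,0],[0,0,0],[0,0,0],[0,0,0],[0,0,0]]' --grip '[0.65,0.65,0.65,0.65,0.65,0.65,0.65,0.65,0.65,0.65]'

```text
time_s: 39.55
eef_pos: [0.6235, 0.2427, 0.0663]
eef_rot: [0.0, 0.997, 0.078, -0.0]
wrist_force: [-0.2, -0.1, -0.2]
opening: 0.749
grasp_force: 66.3
```

```bash
python3 p.py 623,243,29.5,9
```

```text
now [623.5 242.7  66.3] theta 8.98 open 0.749 gf 66.32470607757568 t 39.55 F [-0.2 -0.1 -0.2]
623,243,29.5,9 -> [-0.4 -0.4 36.8] [-0.  0. -0.]
```

Call:
play_rows --xyz '[[0,0,15],[0,0,28],[0,0,34],[0,0,36.5],[0,0,36.5],[0,0,36.5],[0,0,36.5],[0,0,36.5],[0,0,36.5],[0,0,36.5]]' --rot '[[0,0,0],[0,0,0],[0,0,0],[0,0,0],[0,0,0],[0,0,0],[0,0,0],[0,0,0],[0,0,0],[0,0,0]]' --grip '[0.65,0.65,0.65,0.65,0.65,0.65,0.75,0.85,0.95,1]'

```text
time_s: 40.8
eef_pos: [0.6236, 0.2427, 0.0299]
eef_rot: [-0.0, 0.997, 0.078, 0.0]
wrist_force: [0.4, 0.2, -0.5]
opening: 0.997
grasp_force: 0.0
```

Call:
play_rows --xyz '[[0,0,0],[0,0,-30],[0,0,-80],[0,0,-140],[0,0,-200],[0,0,-260],[-40,0,-280],[-90,0,-280],[-130,0,-280],[-130,0,-280]]' --rot '[[0,0,0],[0,0,0],[0,0,0],[0,0,0],[0,0,0],[0,0,0],[0,0,0],[0,0,0],[0,0,0],[0,0,0]]' --grip '[1,1,1,1,1,1,1,1,1,1]'

```text
time_s: 42.05
eef_pos: [0.493, 0.2224, 0.3102]
eef_rot: [-0.0, 0.997, 0.079, 0.0]
wrist_force: [-0.6, -0.3, 0.6]
opening: 0.998
grasp_force: 0.0
```

```bash
python3 p.py;  python3 - <<'E'
from h import *
from bench import vision
t=vision.camera("top");s=vision.camera("side");np.savez("pics/top6.npz",**t)
A=[crop(t,u,v,66,72,4) for u,v in((188,206),(350,192),(465,270),(367,287))]
B=crop(s,205,330,132,72,4)
cv2.imwrite("pics/g11.png",np.vstack([np.hstack(A[:3]),np.hstack([A[3],B])]))
E
```

```text
now [493.  222.4 310.2] theta 9.03 open 0.998 gf 0.0 t 42.05 F [-0.6 -0.3  0.6]
```

View pics/g11.png

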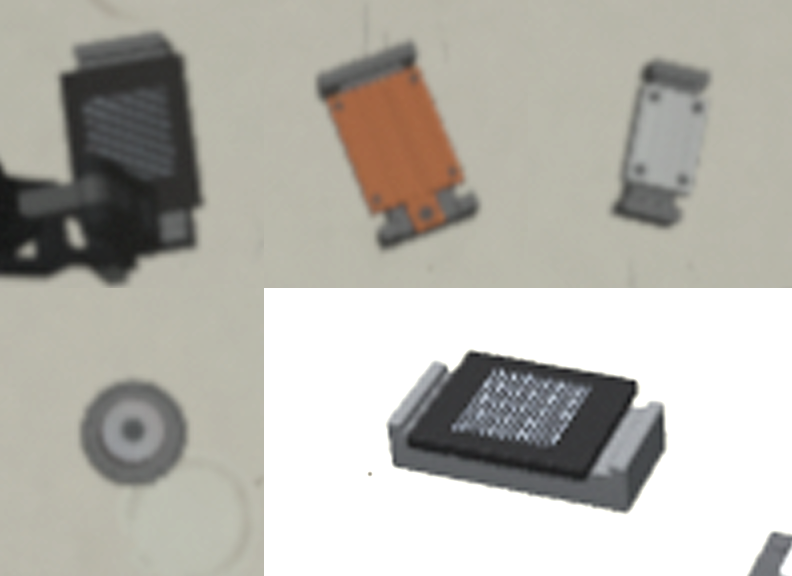

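The last crops show all four parts seated: graphite flat between the stops at (520,410), copper lug in the notch at (427,215), the block on its rest at (665,135) and the cap in the middle of the dish at (133,430).

```bash
python3 -c "
from bench import ctrl;print(ctrl.hand_in())"
```

```text
the job is handed in; nothing more can be done
None
```

I set all four parts in their rests, released them and handed the job in at about 42 s on the robot's clock; the last pictures show each part seated and centred, but the hand-in returned no verdict.

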